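# Select the plus bay on the cell tester and start the test

## Task

On the battery cell tester, push the selector's tab gently round with a fingertip until it points squarely at the middle of the label tile marked with a plus; then press the black start button fully down, and let it come up again. Press the button only after the selector is set, and leave the selector on the plus. Push and press only: do not lift, shift or tip the cells or anything else on the bench.

Things in the scene. Friction and masses are not known exactly. Their poses are not given: they have to be found in the camera images.
- tester: cell tester: fixed white housing, 235 x 320 x 40 mm (own x, y, z), top at z = 40 mm, yaw up to 0.35 rad. Origin: centre of its underside; own +x away from the robot. On top: the selector, axis 45 mm from the middle towards -x; round it four tiles at 76, 34, -34, -76 degrees from +x (which is where varies); beyond each, 138 mm from the axis, a cup (37 mm across, 10 high) with a cell, top at z = 90 mm.
- selector (a joint): angle of the rotary selector (rad), -1.65 to 1.65 between end stops; 0 = its tab points along the tester's +x, positive = counter-clockwise from above. Starts between the two middle tiles. No clicks or springs: held by friction of about 0.14 N m (about 2.5 to 4 N at the tab), it stays where it is left.
- axis (a point): a point on the selector's vertical axis, at the tester's top face (z = 40 mm). The selector is a black disc 72 mm across whose top is 26 mm above this point, with one tab.
- tab (a point): middle of the tab's top edge, 55 mm from the axis, at z = 86 mm. The tab is an upright black fin, 10 mm thick, sticking out radially from the disc, from 25 to 68 mm from the axis and from z = 50 to 86 mm; beyond the disc (36 mm) both its flat sides are free to be pushed sideways. A thin white line runs along its top edge.
- aim (a point): the point at which the tab points: on the tab's centre line, 98 mm from the axis, turning with it; it lies over a tile's centre when the tab points at that tile.
- tile_plus: a round white label tile, 40 mm across, 4 mm thick, lying fixed on the tester's top, bearing a raised (2 mm) black mark: a plus-shaped cross, 32 mm across, arms 8 mm wide. Origin: centre of its underside, at z = 40 mm. Its centre is 98 mm from the selector's axis. This is the position wanted.
- tile_bar: a round white label tile, 40 mm across, 4 mm thick, lying fixed on the tester's top, bearing a raised (2 mm) black mark: a single bar 32 x 8 mm. Origin: centre of its underside, at z = 40 mm. Its centre is 98 mm from the selector's axis.
- tile_disc: a round white label tile, 40 mm across, 4 mm thick, lying fixed on the tester's top, bearing a raised (2 mm) black mark: a solid disc 26 mm across. Origin: centre of its underside, at z = 40 mm. Its centre is 98 mm from the selector's axis.
- tile_rails: a round white label tile, 40 mm across, 4 mm thick, lying fixed on the tester's top, bearing a raised (2 mm) black mark: two parallel bars, each 30 x 6 mm. Origin: centre of its underside, at z = 40 mm. Its centre is 98 mm from the selector's axis.
- start (a joint): travel of the start button (m): 0 = up, 0.006 = fully down; a spring returns it; fully down takes 5 N. It counts as pressed beyond 0.0045.
- start_top (a point): centre of the top face of the start button, a black round push button 36 mm across that is pressed straight down, standing on a small fixed grey housing (start_base) on the table to the right of the tester.
- start_base: the fixed grey housing of the start button; origin: centre of its underside, on the button's axis.
- cell0: a loose battery cell, 26 mm in diameter, 50 mm tall, about 65 g, standing in one of the tester's cups; origin: centre of its underside. Must be left standing there.
- cell1: a loose battery cell, 26 mm in diameter, 50 mm tall, about 65 g, standing in one of the tester's cups; origin: centre of its underside. Must be left standing there.
- cell2: a loose battery cell, 26 mm in diameter, 50 mm tall, about 65 g, standing in one of the tester's cups; origin: centre of its underside. Must be left standing there.
- cell3: a loose battery cell, 26 mm in diameter, 50 mm tall, about 65 g, standing in one of the tester's cups; origin: centre of its underside. Must be left standing there.
- screwdriver: Bystander, loose; leave alone. Screwdriver lying to the left of the tester, origin at its middle.
- tape: Bystander, loose; leave alone. Roll of tape lying flat, 90 mm across, 20 mm high, origin under its centre.
- jar: Bystander, loose; leave alone. Jar, 54 mm across, 70 mm tall, origin under its centre.
- meter: Bystander, loose; leave alone. Hand multimeter lying face up, 150 x 75 x 40 mm, origin under its centre.
- wrench: Bystander, loose; leave alone. Wrench lying flat, origin at its middle.

How it is judged:
On the way, in this order (a step that is already met when the one before it is completed fails the run):
1. the selector's tab points at the plus tile (horizontal distance between aim and tile_plus below 0.012 m), for 0.3 s.
2. the start button is pressed fully down with the selector on the plus (horizontal distance between aim and tile_plus below 0.012 m and value of joint start above 0.0045 m), for 0.05 s.
At the end, for the whole second after the job is handed in: the tab's aim point is within 12 mm (about 7 degrees) of the plus tile's centre seen from above and at rest, the start button has been pressed and is up again (under 2 mm), and the four cells stand upright in their cups, within 8 mm of where they stood (horizontal distance between aim and tile_plus below 0.012 m and velocity of joint selector between -0.05 and 0.05 rad/s and value of joint start below 0.002 m and angle between each of cell0, cell1, cell2, cell3's own z axis and vertical below 0.15 rad and distance of each of cell0, cell1, cell2, cell3 from where it was at the start of the episode below 0.008 m); the robot touches nothing.
It fails at once if the start button is pressed (beyond 3 mm) while the selector is more than 15 mm off the plus tile (value of joint start above 0.003 m and horizontal distance between aim and tile_plus above 0.015 m).
It fails at once if a cell is shifted or lifted more than 15 mm or tipped (distance of any of cell0, cell1, cell2, cell3 from where it was at the start of the episode above 0.015 m or angle between any of cell0, cell1, cell2, cell3's own z axis and vertical above 0.35 rad).
It fails at once if another thing on the bench is moved more than 25 mm (distance of any of screwdriver, tape, jar, meter, wrench from where it was at the start of the episode above 0.025 m).
It fails at once if the tester or its selector is pushed or squeezed with more than 40 N (contact force between any of the arm, the fingers and tester above 40 N).
It also fails if it takes over 51 s, if anything falls off the work surface, if the arm or the gripper's body presses on something with over 40 N, if the wrist force passes 120 N, or if a joint passes its speed limit or range.

## Robot

A 7-joint arm with a two-finger parallel gripper is mounted at the origin on the work surface. World frame = base frame: x ahead of the robot, y to its left, z up, the work surface at z = 0. Lengths are in m, angles in rad, forces in N, time in s.
With the tool pointing down it reaches from about 0.4 to 0.85 m from the base axis. Payload 10.4 kg.
Tool frame: the origin (TCP) lies midway between the tips of the shut fingers; the grasp point (between the pads) lies 19 mm behind it (ctrl.tcp_to_grasp is the z of the grasp point in the tool frame, in m); z points along the fingers, y is the line along which they close (so a half turn about z gives the same grasp; the last joint's range is limited). The gripper opens to 87 mm and grips with 3 to 60 N. Pads are 19 mm wide; open, the fingers measure 117 mm over their backs; the gripper's body (75 mm by 190 mm) begins 51 mm behind the grasp point.
Start: joints at [-1.238, 0.332, -0.065, 1.46, 0.022, 1.35, -0.088], TCP at [0.218, 0.586, 0.223] pointing down, gripper open.
Joint ranges: [-2.6, 2.6], [-0.5, 2.12], [-1.47, 1.34], [0.16, 2.42], [-1.27, 4.41], [0.06, 2.06], [-2.6, 2.6]. Speed limits (rad/s): [2.22, 2.22, 2.79, 2.79, 3.14, 3.14, 3.14].

## Interface

Orientations are given as a unit quaternion [x, y, z, w].
In Python, from station import ctrl gives the robot as it stands.
- The arm moves only by the tool servo_tool, never from a script. Its arguments are lists of equal length, an entry for each row: "translation": the shift along the tool's x, y, z in cm, a list of three; "yaw": the turn about the tool's z in rad; "fingers": the opening, from 0 (shut) to 1 (fully open). In form: {"translation": [[x, y, z], ...], "yaw": [yaw, ...], "fingers": [fingers, ...]}. A call has 1 to 10 rows; each row is the pose to reach, as a shift and turn from the pose commanded when the call began, along the tool's axes at that moment; what a row does not reach only later rows make up. A row lasts 1/8 s, in which the tool goes at most 62.5 mm and 10.7 degrees, less where a joint would pass 70% of its speed; a pose out of reach is approached as far as the arm can. A call with a gripper value outside its range is refused whole. The fingers move at their own pace and stop on an object; "force" is the grip in N (left out, the last holds). Time passes only in rows, so rows that repeat a pose let the fingers close. It gives the time, the measured TCP pose, the force, the opening and the grip force at its end, in the units of the state.
- ctrl.get_obs(): the state, without advancing time (a new reading comes with each control period).
- ctrl.grab_frame(name): name is "scene" or "side" or "wrist"; returns the picture (400x640x3 uint8, red, green, blue); there is no depth.
- ctrl.get_calibration(name): a dict with "K" (3x3 intrinsics, pixels), "k1" (the pictures are not rectified: a ray, as slopes to the right and down, at radius r is drawn at 1 + k1 r^2 times it, then the intrinsics apply), "camera_from_world" (4x4, takes a point from world to camera coordinates). Camera axes: x right, y up, looking along -z (the intrinsics and any distortion apply to the point x, -y, -z); pixel columns grow to the right and rows downward; lengths in m; the calibration is good to about 2 mm. A picture is of the moment at which its call begins: read the wrist's pose just before it. get_calibration takes no time and is no camera call; for the wrist camera it gives the pose at the moment of the call.
- ctrl.finish_job(): hands the job in; it is judged then, once.
The state is a dict: "t": time; "joint_pos": joint angles; "dq": joint speeds; "joint_torque": joint torques, N m; "position": TCP position; "ee_rot": TCP orientation; "force": force on the tool from outside, world axes, zero at the start; "moment": the same for the moment, N m; "opening": finger opening in m; "gripper_force": force on a finger pad.
Only numpy, scipy, OpenCV 4.12 (cv2) and the standard library are available. Lean on these libraries where they do the work, as an engineer would, in place of code of your own. Each camera call takes 0.05 s, during which the arm holds its last target. There are 200 camera calls.

## Working session

There is one attempt and no reset: what is moved stays moved. The work goes in short steps, Python scripts to look and compute and a tool call to move; the robot and the scene stay as the last step left them, time stands still between calls to the robot, and variables do not carry over. Pictures are saved under pics/ and viewed, at most 10 in all, crops included, and the job is handed in when it is done.

Besides the shell and the picture viewer there is one more tool, called as a command line: name --pt "numbers of a row" for each row, then --argument value for the rest. servo_tool: Moves the arm, as the interface text tells. Its arguments: {"type":"object","properties":{"translation":{"type":"array","items":{"type":"array","items":{"type":"number"}}},"yaw":{"type":"array","items":{"type":"number"}},"fingers":{"type":"array","items":{"type":"number"}},"force":{"type":"number"}},"required":["translation","yaw","fingers"]}

```bash
mkdir -p pics; cat > h.py <<'E'
import numpy as np, cv2
from station import ctrl
def grab(n,f):
    c=ctrl.get_calibration(n); im=ctrl.grab_frame(n); cv2.imwrite('pics/'+f,im[:,:,::-1]); np.save('pics/'+f+'.npy',np.array([c['K'],c['k1'],c['camera_from_world']],dtype=object),allow_pickle=True); return im,c
def ray(c,u,v):
    K=np.array(c['K']);T=np.array(c['camera_from_world']);k=c['k1']
    d=np.array([(u-K[0,2])/K[0,0],(v-K[1,2])/K[1,1]]);s=d.copy()
    for _ in range(20): s=d/(1+k*(s@s))
    R=T[:3,:3];return -R.T@T[:3,3], R.T@np.array([s[0],-s[1],-1])
def onz(c,u,v,z):
    o,d=ray(c,u,v);return o+d*(z-o[2])/d[2]
def proj(c,p):
    K=np.array(c['K']);T=np.array(c['camera_from_world']);q=T[:3,:3]@np.array(p)+T[:3,3]
    s=np.array([q[0],-q[1]])/-q[2];s=s*(1+c['k1']*(s@s));return s[0]*K[0,0]+K[0,2],s[1]*K[1,1]+K[1,2]
E
python3 - <<'E'
from h import *
for n in('scene','side'): grab(n,n+'1.png')
o=ctrl.get_obs();print(o['t'],o['position'],o['ee_rot'],o['opening'],o['force'])
E
```

```text
0.1 [0.21758892 0.58553641 0.22184642] [ 1.76953676e-01  9.84218975e-01 -6.31222665e-04 -8.64595325e-05] 0.08749226314446841 [ 0.72227119 -0.30980997  0.44765975]
```

View pics/scene1.png

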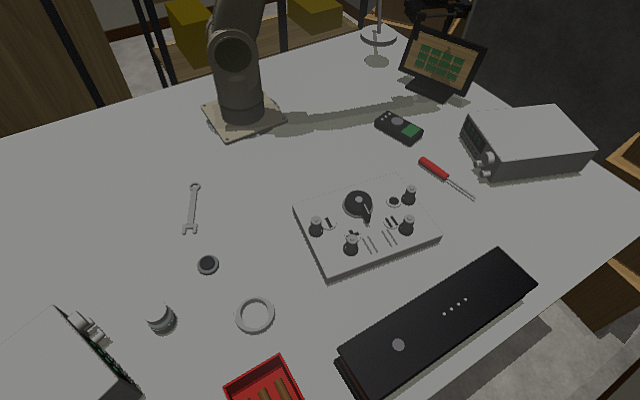

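View pics/side1.png

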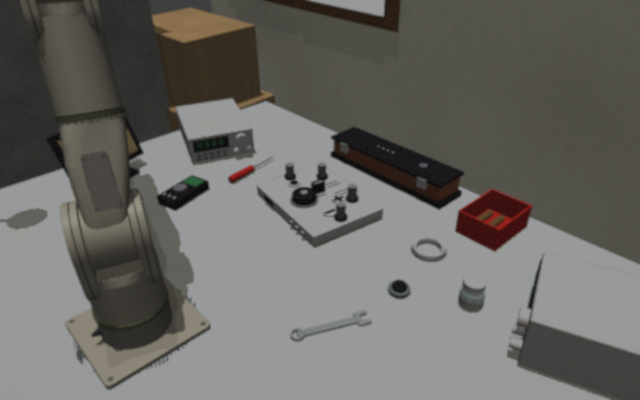

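The scene view shows the tester at about (367,225), with its selector disc at (357,204). The button is at (207,264). I'll zoom in on the tester and estimate the positions.

```bash
python3 - <<'E'
from h import *
im=cv2.imread('pics/scene1.png')
cv2.imwrite('pics/crop1.png',cv2.resize(im[170:285,290:445],None,fx=5,fy=5,interpolation=cv2.INTER_CUBIC))
c=ctrl.get_calibration('scene')
for n,u,v,z in [('axis',357,203,.066),('btn',207,264,.03),('cL',293,208,.04),('cfl',327,278,.04),('cfr',441,236,.04)]: print(n,onz(c,u,v,z).round(3))
s=ctrl.get_calibration('side')
for n,u,v,z in [('axis',305,195,.066),('btn',399,288,.03)]: print(n,onz(s,u,v,z).round(3))
w=ctrl.get_calibration('wrist');T=w['camera_from_world'];print(-T[:3,:3].T@T[:3,3],T[:3,:3],w['K'])
E
```

```text
axis [0.566 0.075 0.066]
btn [ 0.513 -0.32   0.03 ]
cL [ 0.477 -0.066  0.04 ]
cfl [ 0.694 -0.098  0.04 ]
cfr [0.744 0.208 0.04 ]
axis [0.551 0.071 0.066]
btn [ 0.482 -0.332  0.03 ]
[0.15245393 0.6100543  0.38417482] [[ 3.48108360e-01  9.37454090e-01 -6.32315345e-04]
 [-9.06226849e-01  3.36339837e-01 -2.56180428e-01]
 [-2.39944717e-01  8.97515698e-02  9.66628775e-01]] [[286.4251814    0.         324.12847599]
 [  0.         286.4251814  202.93191396]
 [  0.           0.           1.        ]]
```

View pics/crop1.png

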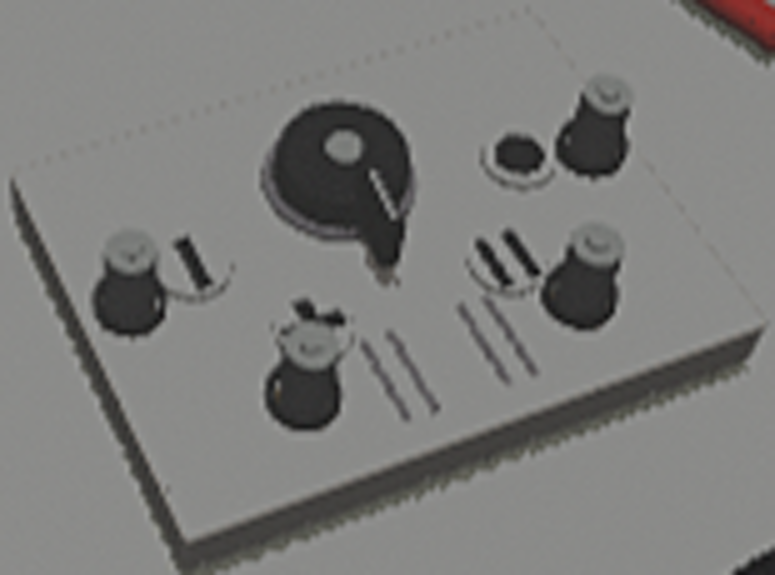

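Plus is the tile at crop (312,320), the −34° position (robot's right of the tab). The tab therefore has to go clockwise, pushed from its left. I'll move above the tester with the fingers shut and take a close look.

servo_tool --pt "-54 -36 -3" --pt "-54 -36 -3" --pt "-54 -36 -3" --pt "-54 -36 -3" --pt "-54 -36 -3" --pt "-54 -36 -3" --pt "-54 -36 -3" --pt "-54 -36 -3" --pt "-54 -36 -3" --pt "-54 -36 -3" --yaw '[0, 0, 0, 0, 0, 0, 0, 0, 0, 0]' --fingers '[0, 0, 0, 0, 0, 0, 0, 0, 0, 0]'

```text
t: 1.35
position: [0.5847, 0.0786, 0.2513]
ee_rot: [0.177, 0.984, 0.0, -0.0]
force: [0.2, 0.9, -0.2]
opening: 0.0014
gripper_force: 0.0
```

servo_tool --pt "0 0 0" --pt "0 0 0" --pt "0 0 0" --pt "0 0 0" --yaw '[0, 0, 0, 0]' --fingers '[0, 0, 0, 0]'

```text
t: 1.85
position: [0.5836, 0.0815, 0.2514]
ee_rot: [0.176, 0.984, 0.0, -0.0]
force: [-0.4, 0.7, 0.0]
opening: 0.0004
gripper_force: 0.0
```

```bash
python3 - <<'E'
from h import *
im,c=grab('wrist','w1.png')
o=ctrl.get_obs();print(o['t'],o['position'],o['ee_rot'],o['opening'],o['force'])
E
```

```text
1.9 [0.5836725  0.08127393 0.25148215] [ 1.76165506e-01  9.84360536e-01  2.20717865e-04 -2.39871173e-05] 0.0001289490494531664 [0.5466208  0.51543229 0.088679  ]
```

View pics/w1.png

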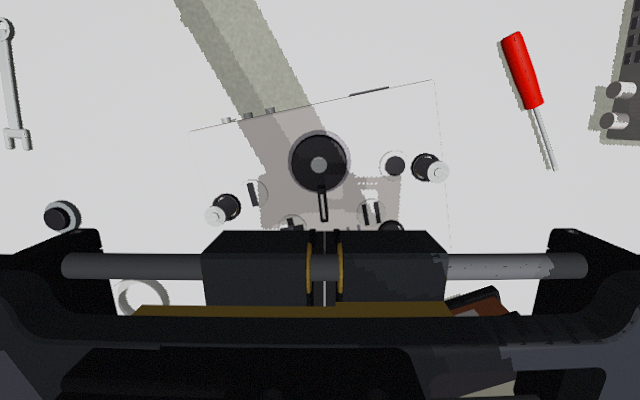

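The wrist view shows the disc at (319,163), the tab line from (321,190) to (325,221), the bar tile near (252,194), the disc tile at (394,163), the rails at (371,212) and the button at (58,217). Next I'll measure them properly.

```bash
python3 - <<'E'
from h import *
im=cv2.imread('pics/w1.png');K,k1,T=np.load('pics/w1.png.npy',allow_pickle=True);c=dict(K=K,k1=k1,camera_from_world=T)
g=cv2.cvtColor(im,cv2.COLOR_BGR2GRAY)
cv2.imwrite('pics/crop2.png',cv2.resize(im[75:240,180:450],None,fx=2.9,fy=2.9,interpolation=cv2.INTER_CUBIC))
n,l,s,ce=cv2.connectedComponentsWithStats((g<70).astype(np.uint8))
for i in range(1,n):
    if 30<s[i,4]<6000 and s[i,1]<235: print(s[i],ce[i].round(1),onz(c,*ce[i],.046).round(4))
P=lambda u,v,z:onz(c,u,v,z).round(4)
print('axis',P(319,163,.066),'tab',P(321,190,.086),P(325,221,.086))
d=P(325,221,.086)-P(321,190,.086);print(np.degrees(np.arctan2(d[1],d[0])))
print('corner',P(190,131,.04),P(433,80,.04),'btn',P(57,217,.03),P(57,217,.04))
E
```

```text
[632   0   8  15  86] [635.9   6.4] [0.5102 0.5098 0.046 ]
[626  14  14  34 188] [631.8  31.2] [0.5364 0.5002 0.046 ]
[  5  19  17 110 282] [13.3 68.5] [ 0.3116 -0.2326  0.046 ]
[516  32  27  71  89] [530.9  66.4] [0.5359 0.3674 0.046 ]
[501  36  34  74 756] [516.3  72.7] [0.537  0.3484 0.046 ]
[633  50   7  14  70] [636.6  56.7] [0.568  0.5026 0.046 ]
[622  52  10  14  83] [626.6  58.5] [0.566  0.4889 0.046 ]
[ 291  134   56   88 2422] [318.5 165.7] [0.5608 0.0826 0.046 ]
[411 153  27  28 403] [422.  165.6] [0.6069 0.2081 0.046 ]
[386 156  19  20 284] [394.8 165.6] [0.5947 0.1748 0.046 ]
[247 183  11  23 120] [252.  194.1] [ 0.5655 -0.0129  0.046 ]
[213 194  28  27 417] [228.2 205.1] [ 0.5682 -0.0491  0.046 ]
[374 202   7  21  78] [376.8 211.9] [0.646  0.1342 0.046 ]
[362 204   7  21  78] [365.  214.4] [0.6438 0.1183 0.046 ]
[ 44 207  27  24 466] [ 56.8 218.3] [ 0.5009 -0.2866  0.046 ]
axis [0.5557 0.0856 0.066 ] tab [0.5839 0.0779 0.086 ] [0.6214 0.0691 0.086 ]
-13.206450777229511
corner [ 0.4626 -0.0563  0.04  ] [0.5112 0.2512 0.04  ] btn [ 0.4986 -0.3022  0.03  ] [ 0.4991 -0.2916  0.04  ]
```

View pics/crop2.png

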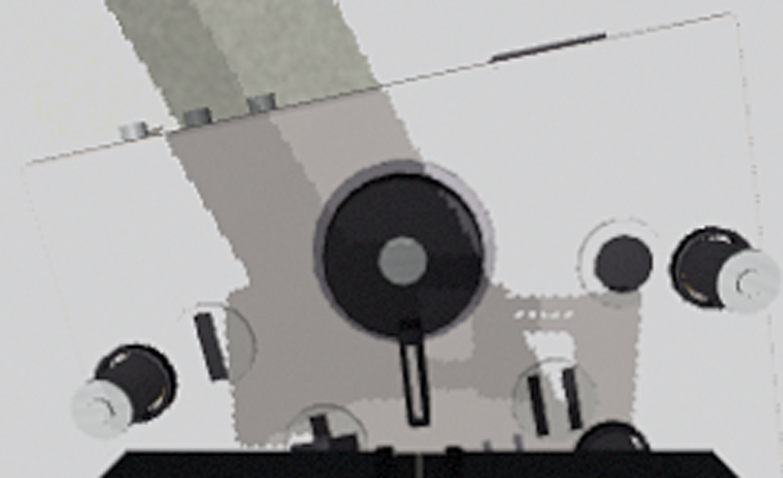

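The fit is consistent: the disc–bar spacing is 190 mm, as specified, and the rails tile agrees to 1 mm.

| Quantity | Value |
|---|---|
| Axis | (0.557, 0.085) |
| Tester yaw | −8.8° |
| Plus tile | (0.6285, 0.018), bearing −42.8° |
| Tab bearing | −13.5° |

I'll go down to the left of the tab with the finger face parallel to it.

servo_tool --pt "-2.5 3.5 0" --pt "-2.5 3.5 4" --pt "-2.5 3.5 8" --pt "-2.5 3.5 12" --pt "-2.5 3.5 15" --pt "-2.5 3.5 17" --pt "-2.5 3.5 18.5" --pt "-2.5 3.5 18.9" --pt "-2.5 3.5 18.9" --yaw '[-0.118, -0.118, -0.118, -0.118, -0.118, -0.118, -0.118, -0.118, -0.118]' --fingers '[0, 0, 0, 0, 0, 0, 0, 0, 0]'

```text
t: 3.02
position: [0.6201, 0.1045, 0.063]
ee_rot: [0.119, 0.993, 0.0, 0.0]
force: [-0.4, 0.0, 0.2]
opening: 0.0004
gripper_force: 0.0
```

```bash
cat >> h.py <<'E'
AX=np.array([.5567,.0846]);PL=np.array([.6285,.0180])
def tip():
    o=ctrl.get_obs();q=o['ee_rot'];a=2*np.arctan2(q[1],q[0]);p=o['position'][:2]-AX
    print('t',o['t'],'pos',o['position'].round(4),'toolx deg',np.degrees(a).round(1),'r',np.hypot(*p).round(4),'phi',np.degrees(np.arctan2(p[1],p[0])).round(1),'F',np.round(o['force'],1));return o,a
E
python3 - <<'E'
from h import *
tip()
im,c=grab('wrist','w2.png')
cv2.imwrite('pics/crop3.png',im[100:400,120:560,::-1])
E
```

```text
t 3.025 pos [0.6201 0.1045 0.063 ] toolx deg 166.4 r 0.0664 phi 17.4 F [-0.4  0.   0.2]
```

View pics/crop3.png

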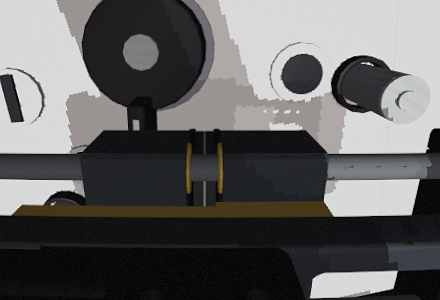

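The tab is visible just left of the finger, which is clear of everything. I'll push along the arc about the axis, stopping short of the plus to measure.

servo_tool --pt "0 -0.7 0" --pt "0 -1.1 0" --pt "0 -1.4 0" --pt "-0.08 -1.65 0" --pt "-0.15 -1.9 0" --pt "-0.2 -2.15 0" --pt "-0.26 -2.4 0" --pt "-0.3 -2.7 0" --pt "-0.32 -2.95 0" --pt "-0.32 -2.95 0" --yaw '[0, 0, 0, 0.044, 0.087, 0.13, 0.175, 0.22, 0.262, 0.262]' --fingers '[0, 0, 0, 0, 0, 0, 0, 0, 0, 0]'

```text
t: 4.32
position: [0.6157, 0.0746, 0.0624]
ee_rot: [0.248, 0.969, -0.0, -0.0]
force: [-0.4, 0.3, 0.1]
opening: 0.0005
gripper_force: 0.5
```

```bash
python3 - <<'E'
from h import *
tip()
im,c=grab('wrist','w3.png');s,cs=grab('scene','scene3.png')
a=im[100:400,120:560,::-1];b=cv2.resize(s[170:270,290:445,::-1],None,fx=3,fy=3,interpolation=cv2.INTER_CUBIC)
h=np.zeros((600,465,3),np.uint8);h[:300,:440]=a;h[300:600,:465]=b
cv2.imwrite('pics/c4.png',h)
E
```

```text
t 4.325 pos [0.6157 0.0746 0.0624] toolx deg 151.3 r 0.0599 phi -9.6 F [-0.4  0.3  0.1]
```

View pics/c4.png

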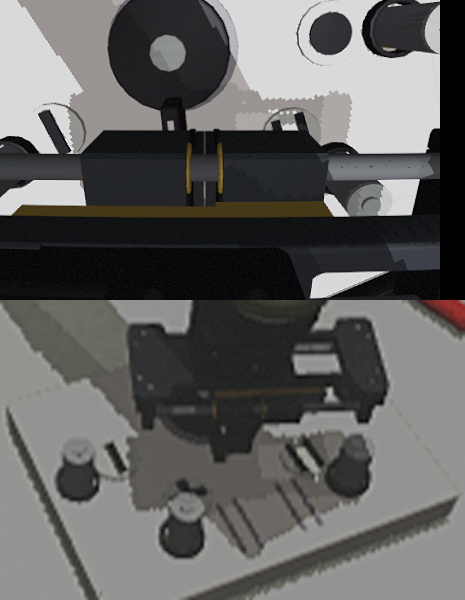

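```bash
cat >> h.py <<'E'
def tabangle(c,pts):
    for u,v in pts:
        p=onz(c,u,v,.086)[:2]-AX;print('  r',np.hypot(*p).round(4),'ang',np.degrees(np.arctan2(p[1],p[0])).round(2))
E
python3 - <<'E'
from h import *
im=cv2.imread('pics/w3.png');K,k1,T=np.load('pics/w3.png.npy',allow_pickle=True);c=dict(K=K,k1=k1,camera_from_world=T)
g=cv2.cvtColor(im,cv2.COLOR_BGR2GRAY)
print('axis proj',proj(c,[*AX,.066]));tabangle(c,[(294,205),(294,215),(294,225)])
print(g[196:232:3,276:316])
E
```

```text
axis proj (np.float64(288.0414678317584), np.float64(151.82331892261823))
  r 0.0252 ang -18.05
  r 0.0304 ang -20.14
  r 0.0356 ang -21.66
[[ 33  34  35  30  32  31  30  33  29  31  31  29  27  30  33  31  27  28
   25  23  22  29  26  29  29  32  29  29  25  32  29  31  27  34  29  27
   27  32  29  27]
 [ 30  30  31  30  29  29  28  33  32  14  11   7   6  13  16   1   8  12
   12  13  13   8  11  10  13  11  30  30  32  32  28  29  27  32  28  29
   30  29  31  31]
 [ 31  32  30  33  33  30  31  25  14   9   8  12  14  18  17  16  11  11
   15   9  12  15   5  12   5   9  19  30  29  29  29  30  30  31  27  30
   31  29  32  26]
 [ 36  30  32  31  34  25  13   9   9   9  13  10  13  13  13  15  10  11
    3  12  15  16   1  15  10   8  17  29  29  31  31  30  29  28  29  30
   24  18  25  57]
 [ 19  24  23  24  20  15  22  19  20  21  19  22  25  24  24  24  24  21
   24  23  24  22   9  10  13   7  16  19  20  23  36  41  45  64  76  79
   82  86  90  98]
 [152 155 154 131  72  18  25  29  28  32  29  32  30  27  31  25  28  27
   30  28  20  22  15   8  10  11  16   9   0  96 1
[... 344 characters left out ...]
 150 149 149
  150 149 150 150]
 [150 149 149 152 143  93  10  21  27  26  31  37  51  60  63  78  83  50
   28  26  26  23  17  15   4  12   9  11   7  23 109 156 151 149 149 149
  148 150 149 150]
 [149 149 149 151 153 138   2  26  30  25  27 111 162 156 156 158 157 134
   20  29  27  23  15  19  10   9  16  10   5   6  91 146 151 151 150 150
  149 150 150 151]
 [149 150 150 150 153 140  61  16  27  28  19  84 143 158 157 155 158 142
   50  22  24  27  18  18   8  11   8   6   9   9  51 119 153 150 150 151
  151 150 150 151]
 [138 139 139 138 140 129  73  14  27  28  25  50 111 149 145 145 147 134
   71  20  30  30  20  16  14  13  13   9  11   2  39 108 140 111  52  45
   26  27  18  79]]
```

```bash
python3 - <<'E'
from h import *
K,k1,T=np.load('pics/w3.png.npy',allow_pickle=True);c=dict(K=K,k1=k1,camera_from_world=T)
tabangle(c,[(290.2,223),(290.3,226),(290.7,229)])
E
```

```text
r 0.0344 ang -24.6
  r 0.036 ang -24.78
  r 0.0376 ang -24.72
```

The tab is at −24.7°, so it follows the finger, whose half-width is about 10 mm. I'll push the remaining 18°.

servo_tool --pt "-0.06 -0.3 0" --pt "-0.12 -0.6 0" --pt "-0.18 -0.9 0" --pt "-0.23 -1.2 0" --pt "-0.28 -1.5 0" --pt "-0.31 -1.75 0" --pt "-0.34 -1.9 0" --pt "-0.34 -1.9 0" --yaw '[0.035, 0.075, 0.115, 0.155, 0.195, 0.225, 0.245, 0.245]' --fingers '[0, 0, 0, 0, 0, 0, 0, 0]'

```text
t: 5.42
position: [0.6095, 0.0565, 0.0624]
ee_rot: [0.364, 0.931, -0.0, -0.0]
force: [0.0, 1.7, -0.3]
opening: 0.0001
gripper_force: 0.6
```

```bash
python3 - <<'E'
from h import *
tip()
im,c=grab('wrist','w4.png')
g=cv2.cvtColor(im,cv2.COLOR_RGB2GRAY)
print(proj(c,[*AX,.086]),proj(c,[*(AX+.036*np.array([.734,-.679])),.086]))
print(g[202:232:3,270:310])
E
```

```text
t 5.425 pos [0.6095 0.0565 0.0624] toolx deg 137.3 r 0.0598 phi -28.0 F [ 0.   1.7 -0.3]
(np.float64(291.89118225090397), np.float64(152.6289993592177)) (np.float64(293.7730578604932), np.float64(223.81469262716325))
[[ 87  34  15  23  27  31  33  35  33  29  31  32  34  32  32  31  29  17
   10   9  10  13   8  16  13   7  11   7  17  13   9  12  16   9  11   8
   20  27  34  33]
 [151 153 152 144 138 130 109  82  30  13  20  24  28  30  31  27  19  11
   18  17  17  20  20  23  15  20  16  21  22  18  22  16  14  10  10  11
   17  29  32  27]
 [151 151 149 150 149 150 151 150 151 152 152 151 143 141 115  29  15  27
   26  29  31  28  26  31  27  32  28  31  30  30  30  24  18  16  11  14
   12  18  54  78]
 [150 151 151 151 150 149 151 152 151 151 151 149 150 153 139  70  12  25
   30  28  27  27  26  27  30  30  32  28  29  30  30  26  19  14   6   9
    7  25 114 157]
 [149 150 150 149 150 150 149 150 150 150 151 150 151 152 140  71   9  23
   28  30  24  30  29  26  30  31  26  31  24  31  29  26  21  18  14   8
    5   0 104 155]
 [150 151 151 151 151 151 150 150 151 151 150 151 151 151 146 105  11  23
   24  28  24  27  22  23  23  20  23  25  30  26  26  22  21  12  10  14
    1   0 105 156]
 [150 151 151 150 150 152 151 151 151 149 150 150 151 151 151 125   7  19
   26  25  21 110 164 160 159 159 162 142  19  28  28  26  20  21  17   1
    9   1 106 155]
 [150 149 151 150 151 149 150 151 150 150 150 150 151 151 153 138   8  23
   26  28  22  95 152 159 157 157 161 141  28  27  29  23  21  19  14  14
   13   3  79 137]
 [150 151 151 150 152 150 151 151 150 150 151 150 151 151 153 138  27  19
   24  31  20  82 144 160 157 158 160 141  42  26  29  27  18  16   4  13
    6   5  78 139]
 [139 137 138 139 138 140 139 139 139 140 138 139 139 140 140 126  38  19
   20  21  20  75 130 148 146 145 148 132  54  24  30  23  21  20  14  11
    8  10  61  85]]
```

The white line is centred at column 294.1, against 293.8 predicted for −42.8°, so the tab is on target. I'll back off, rise and verify from above.

servo_tool --pt "0 0.8 0" --pt "0 2 0" --pt "0 2 -3" --pt "0 2 -8" --pt "-3 2 -13" --pt "-6 1 -18" --pt "-8 0 -20" --pt "-8 0 -20" --pt "-8 0 -20" --yaw '[0, 0, 0, 0, 0, 0, 0, 0, 0]' --fingers '[0, 0, 0, 0, 0, 0, 0, 0, 0]'

```text
t: 6.6
position: [0.6681, 0.004, 0.2608]
ee_rot: [0.363, 0.932, -0.0, -0.001]
force: [-0.6, -0.7, -1.0]
opening: 0.0002
gripper_force: 0.0
```

```bash
python3 - <<'E'
from h import *
tip()
im,c=grab('wrist','w5.png')
print([np.round(proj(c,p)) for p in ([*AX,.066],[*PL,.046],[.5,-.3,.035])])
E
```

```text
t 6.6 pos [0.6681 0.004  0.2608] toolx deg 137.4 r 0.1375 phi -35.9 F [-0.6 -0.7 -1. ]
[array([310.,  68.]), array([311., 152.]), array([ 97., 235.])]
```

View pics/w5.png

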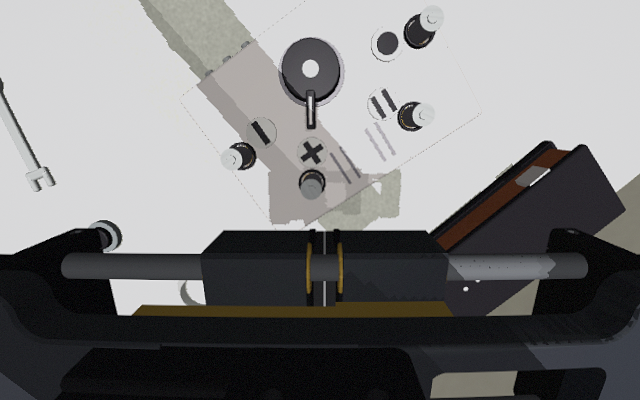

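The tab line at column 310 points from the axis (310,68) towards the plus at (313,152). I'll check the remaining angle in numbers.

```bash
python3 - <<'E'
from h import *
im=cv2.imread('pics/w5.png');K,k1,T=np.load('pics/w5.png.npy',allow_pickle=True);c=dict(K=K,k1=k1,camera_from_world=T)
g=cv2.cvtColor(im,cv2.COLOR_BGR2GRAY)
n,l,s,ce=cv2.connectedComponentsWithStats((g<70).astype(np.uint8))
for i in range(1,n):
    if 60<s[i,4]<3000 and s[i,1]<170 and s[i,0]>200: print(s[i],ce[i].round(1),onz(c,*ce[i],.046).round(4))
n,l,s,ce=cv2.connectedComponentsWithStats((g[90:130,300:320]>120).astype(np.uint8))
print(s,ce)
for v in (96,104,112,120):
    x=np.arange(306,316);w=(g[v,306:316]>100)
    if w.any():tabangle(c,[(x[w].mean(),v)])
E
```

```text
[404  14  31  35 562] [416.6  33.5] [0.6105 0.2077 0.046 ]
[377  32  21  23 317] [387.6  42.6] [0.595  0.1752 0.046 ]
[282  63  58  66 522] [309.4  96.7] [0.5768 0.0632 0.046 ]
[398 102  23  29 327] [407.7 117.1] [0.679  0.1386 0.046 ]
[251 121  19  24 146] [260.2 132.3] [ 0.5655 -0.013   0.046 ]
[230 142  26  28 329] [245.6 154.2] [ 0.572 -0.047  0.046]
[301 142  22  22 223] [311.6 152.3] [0.6288 0.0181 0.046 ]
[299 169  26  23 196] [313. 177.] [ 0.6538 -0.0028  0.046 ]
[[  0   0  20  40 447]
 [  8   6   4  29  93]
 [  4  12   2   2   4]
 [ 13  12   7  28 107]
 [  0  15   8  25 149]] [[ 9.87248322 15.17897092]
 [ 9.86021505 19.10752688]
 [ 4.5        12.5       ]
 [17.48598131 26.73831776]
 [ 2.55704698 27.69798658]]
  r 0.0326 ang -42.69
  r 0.0411 ang -42.8
  r 0.0497 ang -42.23
  r 0.0585 ang -43.49
```

The tab is at −42.8° and the plus mark at (0.6288, 0.0181), as predicted. Now I'll triangulate the button.

```bash
python3 - <<'E'
from h import *
A=np.zeros((3,3));b=np.zeros(3);R=[]
for f,(x,y) in (('w1',(57,218)),('scene1',(207,264)),('side1',(399,287))):
    g=cv2.cvtColor(cv2.imread(f'pics/{f}.png'),cv2.COLOR_BGR2GRAY);K,k1,T=np.load(f'pics/{f}.png.npy',allow_pickle=True);c=dict(K=K,k1=k1,camera_from_world=T)
    n,l,s,ce=cv2.connectedComponentsWithStats((g<(70 if f!='side1' else 50)).astype(np.uint8))
    i=l[y,x] or l[y-2,x];print(f,s[i],ce[i].round(1))
    o,d=ray(c,*ce[i]);d/=np.linalg.norm(d);M=np.eye(3)-np.outer(d,d);A+=M;b+=M@o;R.append((o,M))
p=np.linalg.solve(A,b);print(p,[np.linalg.norm(M@(p-o)).round(4) for o,M in R])
E
```

```text
w1 [ 44 207  27  24 466] [ 56.8 218.3]
scene1 [200 256  15  14 170] [206.8 262.6]
side1 [392 281  15  11 128] [399.  286.2]
[ 0.49948075 -0.31909688  0.01545503] [np.float64(0.0001), np.float64(0.0001), np.float64(0.0001)]
```

All three rays agree, placing the button at about (0.4995, −0.319) with its top around z = 0.016–0.02. I'll hover nearby for a close look.

servo_tool --pt "-17.4 -35.2 6" --pt "-17.4 -35.2 6" --pt "-17.4 -35.2 6" --pt "-17.4 -35.2 6" --pt "-17.4 -35.2 6" --pt "-17.4 -35.2 6" --pt "-17.4 -35.2 6" --pt "-17.4 -35.2 6" --pt "-17.4 -35.2 6" --pt "-17.4 -35.2 6" --yaw '[0, 0, 0, 0, 0, 0, 0, 0, 0, 0]' --fingers '[0, 0, 0, 0, 0, 0, 0, 0, 0, 0]'

```text
t: 7.9
position: [0.5592, -0.3721, 0.2024]
ee_rot: [0.362, 0.932, 0.001, 0.0]
force: [0.1, -0.6, 1.2]
opening: 0.0004
gripper_force: 0.0
```

```bash
python3 - <<'E'
from h import *
o,a=tip()
im,c=grab('wrist','w6.png')
print(proj(c,[.4995,-.319,.016]),proj(c,[.4995,-.319,.03]))
E
```

```text
t 7.9 pos [ 0.5592 -0.3721  0.2024] toolx deg 137.5 r 0.4567 phi -89.7 F [ 0.1 -0.6  1.2]
(np.float64(322.68447250245833), np.float64(118.38257781491154)) (np.float64(322.64226630273345), np.float64(118.00312365361337))
```

View pics/w6.png

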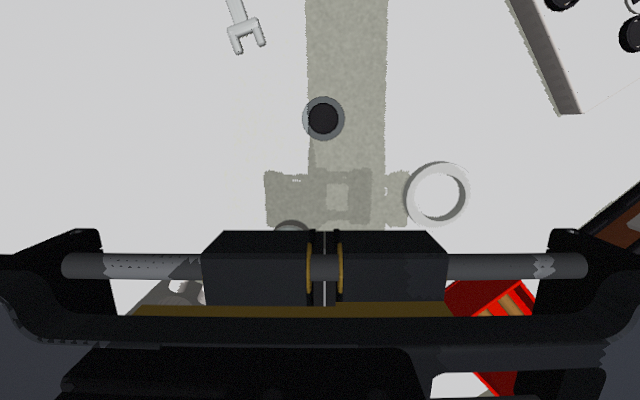

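The button is at (323,118), matching the prediction of (322.7,118.4), so the xy position is right. I'll move over it and descend to about z = 0.04.

servo_tool --pt "4 0 0" --pt "8 -0.1 0" --pt "8 -0.1 5" --pt "8 -0.1 10" --pt "8 -0.1 14" --pt "8 -0.1 16.2" --pt "8 -0.1 16.2" --pt "8 -0.1 16.2" --yaw '[0, 0, 0, 0, 0, 0, 0, 0]' --fingers '[0, 0, 0, 0, 0, 0, 0, 0]'

```text
t: 8.95
position: [0.4992, -0.3208, 0.0416]
ee_rot: [0.364, 0.932, 0.0, 0.001]
force: [-0.3, -0.8, 0.3]
opening: 0.0006
gripper_force: 0.0
```

servo_tool --pt "0 0 0.4" --pt "0 0 0.8" --pt "0 0 1.2" --pt "0 0 1.2" --yaw '[0, 0, 0, 0]' --fingers '[0, 0, 0, 0]'

```text
t: 9.45
position: [0.4981, -0.3207, 0.028]
ee_rot: [0.364, 0.931, 0.0, -0.0]
force: [0.3, -0.6, 0.1]
opening: 0.0002
gripper_force: 0.0
```

servo_tool --pt "0 0 0.2" --pt "0 0 0.4" --pt "0 0 0.6" --pt "0 0 0.6" --yaw '[0, 0, 0, 0]' --fingers '[0, 0, 0, 0]'

```text
t: 9.95
position: [0.4983, -0.3208, 0.0223]
ee_rot: [0.364, 0.931, 0.0, -0.0]
force: [-0.7, 0.3, 1.5]
opening: 0.0003
gripper_force: 0.7
```

servo_tool --pt "0 0 0.15" --pt "0 0 0.3" --pt "0 0 0.3" --yaw '[0, 0, 0]' --fingers '[0, 0, 0]'

```text
t: 10.32
position: [0.4984, -0.3208, 0.0194]
ee_rot: [0.364, 0.931, 0.0, 0.0]
force: [-0.8, 0.9, 3.1]
opening: 0.0003
gripper_force: 1.6
```

The force is rising with the spring. I'll press on to the bottom.

servo_tool --pt "0 0 0.15" --pt "0 0 0.3" --pt "0 0 0.3" --pt "0 0 0.3" --yaw '[0, 0, 0, 0]' --fingers '[0, 0, 0, 0]'

```text
t: 10.82
position: [0.4984, -0.3208, 0.0165]
ee_rot: [0.364, 0.931, 0.0, 0.0]
force: [-1.0, 1.0, 5.5]
opening: 0.0004
gripper_force: 2.9
```

servo_tool --pt "0 0 0.1" --pt "0 0 0.2" --pt "0 0 0.2" --pt "0 0 0.2" --yaw '[0, 0, 0, 0]' --fingers '[0, 0, 0, 0]'

```text
t: 11.32
position: [0.4985, -0.3209, 0.0161]
ee_rot: [0.364, 0.931, 0.001, 0.0]
force: [-8.0, 5.7, 25.9]
opening: 0.0006
gripper_force: 12.5
```

The force jumped to 26 N with no further travel at z = 0.016, so the button has bottomed out. Next I'll release it and rise.

servo_tool --pt "0 0 -0.4" --pt "0 0 -1.5" --pt "0 0 -4" --pt "0 0 -8" --pt "0 0 -13" --pt "-4 0 -18" --pt "-8 0 -18" --pt "-8 0 -18" --pt "-8 0 -18" --yaw '[0, 0, 0, 0, 0, 0, 0, 0, 0]' --fingers '[0, 0, 0, 0, 0, 0, 0, 0, 0]'

```text
t: 12.45
position: [0.5565, -0.3748, 0.1938]
ee_rot: [0.364, 0.931, 0.0, -0.001]
force: [-0.5, 0.9, -0.5]
opening: 0.0005
gripper_force: 0.0
```

```bash
python3 - <<'E'
from h import *
tip();s,c=grab('scene','scene7.png');w,_=grab('wrist','w7.png')
a=cv2.resize(s[170:290,190:445,::-1],None,fx=2.5,fy=2.5,interpolation=cv2.INTER_CUBIC)
h=np.zeros((500,640,3),np.uint8);h[:300,:a.shape[1]]=a[:,:640];h[300:,:]=w[:200,:,::-1]
cv2.imwrite('pics/c7.png',h)
E
```

```text
t 12.45 pos [ 0.5565 -0.3748  0.1938] toolx deg 137.3 r 0.4594 phi -90.0 F [-0.5  0.9 -0.5]
```

View pics/c7.png

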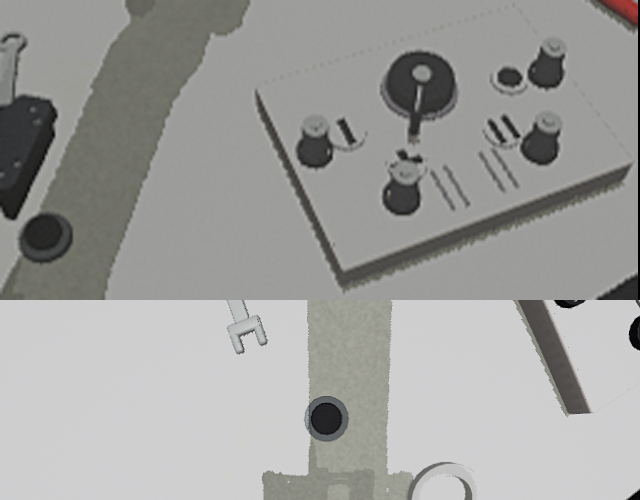

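The picture shows the tab (415,120) still pointing at the plus (408,157), all four cells upright, the button free at (45,235), and the arm clear of everything.

```bash
python3 -c "
from station import ctrl
print(ctrl.finish_job())"
```

```text
the job is handed in; nothing more can be done
None
```

The selector's tab points at the plus tile (measured −42.8° against −42.8° wanted), the start button was then pressed to its stop (26 N) and released, the cells and bench items looked undisturbed, and I handed the job in just after 12.5 s; no verdict came back.

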